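Release the strip tray of a urine analyser through its access window

ROBOT

A 6-joint arm with a two-finger parallel gripper is mounted at the origin on the work surface. World frame = base frame: x ahead of the robot, y to its left, z up, the work surface at z = 0. Lengths are in m, angles in rad, forces in N, time in s.
With the tool pointing down it reaches from about 0.35 to 0.975 m from the base axis. Payload 4.9 kg.
Tool frame: the origin (TCP) lies midway between the tips of the shut fingers; the grasp point (between the pads) lies 19 mm behind it; z points along the fingers, y is the line along which they close (so a half turn about z gives the same grasp; the last joint's range is limited). The gripper opens to 85 mm and grips with 20 to 120 N. Pads are 22 mm wide; open, the fingers measure 114 mm over their backs; the gripper's body (76 mm by 85 mm) begins 54 mm behind the grasp point. The pads swing forward as they close: fully open they stand 13 mm farther back than shut.
Start: joints at [-1.354, 0.053, 1.613, -0, 1.476, -0.119], TCP at [0.206, -0.59, 0.231] pointing down, gripper open.
Joint ranges: [-3.01, 3.01], [-1.01, 2.22], [0.06, 2.58], [-1.02, 4.17], [0.09, 2.62], [-3.14, 3.14]. Speed limits (rad/s): [2.57, 2.57, 3.14, 3.14, 3.14, 3.14].

INTERFACE

Orientations are given as a rotation vector (axis times angle).
In Python, from station import telemetry, optics, ctrl gives the robot as it stands.
- The arm moves only by the shell command python3 -m pendant 'ROWS' [FORCE]. ROWS is JSON, one flat list of numbers, 7 for each row, row after row: the turn, a rotation vector about the tool's x, y, z as a fraction of full scale, then the shift along the tool's x, y, z as a fraction of full scale, then the opening, from 0 (shut) to 1 (fully open). In form: [ax, ay, az, tx, ty, tz, fingers, ax, ay, az, tx, ty, tz, fingers, ...]. A call has 1 to 12 rows; each row is the pose to reach, as a shift and turn from the pose commanded when the call began, along the tool's axes at that moment; what a row does not reach only later rows make up. Full scale, the value 1, is 300 mm for a shift and 30 degrees for a turn. A row lasts 1/8 s, in which the tool goes at most 62.5 mm and 10.7 degrees, less where a joint would pass 70% of its speed; a pose out of reach is approached as far as the arm can. A call with a number of a shift or a turn outside -1 to 1 is refused whole. A call with a gripper value outside its range is refused whole. The fingers move at their own pace and stop on an object; FORCE is the grip in N (left out, the last holds). Time passes only in rows, so rows that repeat a pose let the fingers close. It gives the time, the measured TCP pose, the force, the opening and the grip force at its end, in the units of the state.
- telemetry.get_obs(): the state, without advancing time (a new reading comes with each control period).
- optics.get_image(name): name is "side" or "top" or "wrist"; returns a dict with "image" (480x640x3 uint8, red, green, blue), "depth" (480x640 float32, m along the optical axis (not along the pixel's ray), 0 where there is no reading), "fx", "fy", "cx", "cy" (pixels), "rvec" (rotation vector, rad) and "tvec" (3), from world to camera coordinates, as OpenCV has them. Camera axes: x right, y down, z forward; pixel columns grow to the right and rows downward; lengths in m; the calibration is good to about 2 mm. A picture is of the moment at which its call begins.
- ctrl.finish_job(): hands the job in; it is judged then, once.
The state is a dict: "t": time; "q": joint angles; "dq": joint speeds; "effort": joint torques, N m; "tool_pos": TCP position; "tool_rot": TCP orientation; "contact_force": force on the tool from outside, world axes, zero at the start; "wrist_torque": the same for the moment, N m; "opening": finger opening in m; "grip_force": force on a finger pad.
Only numpy, scipy, OpenCV 4.12 (cv2) and the standard library are available. Lean on these libraries where they do the work, as an engineer would, in place of code of your own. Each camera call takes 0.05 s, during which the arm holds its last target. There are 200 camera calls.

TASK

The bench analyser's strip tray has to come out for its daily cleaning. Reach down through the framed access window in the top of the analyser with the fingertips and press the release lever inside until the tray has sprung all the way out at the front, then let the lever come back up and withdraw your hand. Touch neither the window frame nor any other part of the casing, leave the tray to come out by itself, and do not pick up or disturb the things standing around.

Things in the scene. Friction and masses are not known exactly. Their poses are not given: they have to be found in the camera images.
- analyser: Cream bench-top strip analyser, fixed, 300 mm deep (x), 300 wide (y), 150 high. Origin: centre of its underside, on the work surface; x points from its front (keypad, tray slot; faces the robot at yaw 0) to its back, z up. Lever and tray are in the left (+y) half seen from the front; the opening with a white paper roll in the right half is the printer, not to be used.
- casing: The analyser's fixed outer casing: sides, back, rounded front and the flat 4 mm thick top deck 150 mm above the work surface, with the access window and the raised grey frame round it (strips 8 mm wide, 2 mm high). Same origin and axes as the analyser. Not to be touched.
- window (a point): Centre of the access window, level with the frame's upper edge, 152 mm above the work surface (analyser frame x -50, y +60 mm). Axes as the analyser's. Clear opening 64 mm along x, 80 mm along y. Under the deck the space around the paddle is free, down to the tray's floor 78 mm below this point.
- paddle: The finger paddle of the release lever, a white plastic pad 24 mm (x) by 34 mm (y), 5 mm thick, finely ribbed, seen centred in the window. Origin: centre of its underside. It turns with the lever.
- paddle_top (a point): Centre of the paddle's upper face, the point to press; at rest 24 mm below the window frame's upper edge, straight below the window's centre, face level. Fully pressed it stands about 16 mm lower, with the face tilted 0.27 rad down towards the front.
- release_lever (a joint): Lever angle, rad: 0 at rest (paddle up), 0.27 pressed against its stop. It turns about a cross pin 60 mm behind the paddle's centre (+x). A spring brings it back up; pressing at the paddle's centre takes about 3 N at first, 6 to 8 N near the stop. The tray is unlatched at about 0.2 rad (12 mm of paddle travel).
- tray_slide (a joint): How far the tray has moved out of the front, m: about 0 when latched in, 0.045 at its outer stop. Once unlatched, a spring drives it out in about 0.8 s; keep the lever down that long.
- strip_tray: The black strip tray, 100 mm wide, with a cream front lip 104 mm wide and 28 mm high that closes the slot in the analyser's front when the tray is in (lip top 94 mm above the work surface). Same axes as the analyser; its origin coincides with the analyser's when the tray is in and moves along -x as it comes out. Not to be touched.
- strip_vial: White test-strip vial, 38 mm across, 112 mm tall, standing beside the analyser. Origin: centre of its underside.
- specimen_cup: Lidded specimen cup, 64 mm across, 70 mm tall, standing beside the analyser. Origin: centre of its underside.
- tube_rack: White rack, 170 by 50 mm, with four capped tubes standing in it, 108 mm tall over the caps. Origin: centre of its underside, x along its length.
- marker: Marker pen lying on the work surface, 132 mm long, 13 mm thick. Origin: under its middle, x along its length.
There are look-alikes about, which are no part of the job. Of the things that look like the tube_rack, the largest one is meant.

How it is judged:
On the way, in this order (a step that is already met when the one before it is completed fails the run):
1. the fingers press the lever's paddle down (value of joint release_lever above 0.14 rad and contact force between the fingers and paddle above 0.5 N), for 0.05 s.
2. the tray springs out to its stop (value of joint tray_slide above 0.04 m), for 0.1 s.
At the end, for the whole second after the job is handed in: The tray is at rest at its outer stop (at least 40 of its 45 mm out), the lever is back up (under 0.03 rad), and vial, cup, rack and marker stand within 20 mm of where they were, upright (value of joint tray_slide above 0.04 m and value of joint release_lever below 0.03 rad and linear speed of strip_tray below 0.01 m/s and distance of each of strip_vial, specimen_cup, tube_rack, marker from where it was at the start of the episode below 0.02 m and angle between each of strip_vial, specimen_cup, tube_rack's own z axis and vertical below 0.2 rad); the robot touches nothing.
It fails at once if the robot touches the window frame or another part of the casing (contact force between any of the fingers, the arm and casing above 0.5 N).
It fails at once if the robot touches the tray (contact force between any of the fingers, the arm and strip_tray above 0.5 N).
It fails at once if a bystander is lifted, carried or knocked (distance of any of strip_vial, specimen_cup, tube_rack, marker from where it was at the start of the episode above 0.02 m or angle between any of strip_vial, specimen_cup, tube_rack's own z axis and vertical above 0.2 rad).
It also fails if it takes over 32 s, if anything falls off the work surface, if the arm or the gripper's body presses on something with over 40 N, if the wrist force passes 120 N, or if a joint passes its speed limit or range.

## Working session

There is one attempt and no reset: what is moved stays moved. The work goes in short steps, Python scripts to look and compute and a shell command to move; the robot and the scene stay as the last step left them, time stands still between calls to the robot, and variables do not carry over. Pictures are saved under pics/ and viewed, at most 10 in all, crops included, and the job is handed in when it is done.

```bash
mkdir -p pics
cat > h.py <<'E'
import numpy as np,cv2
from station import telemetry,optics,ctrl
def shot(n,f):
    d=optics.get_image(n); cv2.imwrite('pics/'+f+'.png',d['image'][:,:,::-1]); np.savez('pics/'+f+'.npz',**d); return d
def pt(d,u,v,dep=None):
    z=d['depth'][int(v),int(u)] if dep is None else dep
    c=np.array([(u-d['cx'])/d['fx']*z,(v-d['cy'])/d['fy']*z,z]); R=cv2.Rodrigues(d['rvec'])[0]
    return R.T@(c-d['tvec'].ravel())
def plane(d,u,v,h):
    R=cv2.Rodrigues(d['rvec'])[0]; o=-R.T@d['tvec'].ravel()
    r=R.T@np.array([(u-d['cx'])/d['fx'],(v-d['cy'])/d['fy'],1]); return o+r*(h-o[2])/r[2]
E
python3 - <<'E'
from h import *
for n in('top','side'):
    d=shot(n,n+'0'); R=cv2.Rodrigues(d['rvec'])[0]; print(n,d['fx'],-R.T@d['tvec'].ravel())
print(telemetry.get_obs())
E
```

```text
top 443.1641797498911 [0.51579586 0.03600305 0.92761776]
side 517.0977493250423 [0.15772833 0.81810163 0.70651251]
{'t': 0.1, 'q': array([-1.35398688e+00,  5.32738090e-02,  1.61416692e+00,  1.07273751e-05,
        1.47604043e+00, -1.19017503e-01]), 'dq': array([-8.22952190e-05, -1.53580883e-03, -3.31963640e-03, -1.72843071e-03,
        6.81762383e-05,  2.10423650e-03]), 'effort': array([ 5.16868804e-04, -3.94909322e+01, -3.71361029e+01, -1.25886036e-04,
        3.99309021e-03, -1.77043864e-05]), 'tool_pos': array([ 0.20583633, -0.58951977,  0.23019043]), 'tool_rot': array([-3.09554814e+00, -5.24723433e-01,  1.28160069e-04]), 'contact_force': array([ 0.59253281, -0.04112557, -0.78714308]), 'wrist_torque': array([-0.0019375 , -0.0315471 ,  0.02625657]), 'grip_force': 0.0, 'opening': 0.08560379491522392}
```

View pics/top0.png

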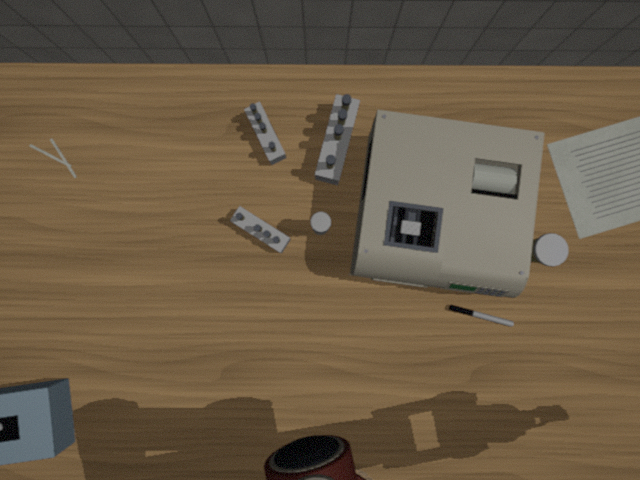

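View pics/side0.png

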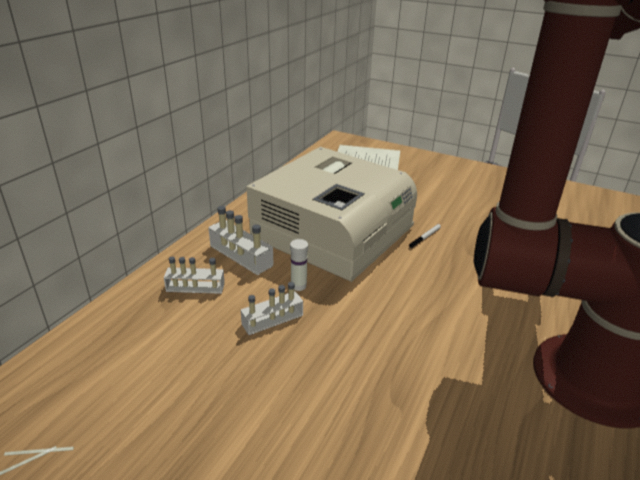

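The top view shows the cream analyser at about (450,200), with its framed window and white paddle at (411,228). 

Things that could be mistaken for the window or paddle:
- The printer opening with its paper roll, at (495,178): rejected, as it is in the right half.
- The blue box with a dark hole, at (8,428): rejected, as it isn't the analyser.
- The small racks at (265,133) and (260,229): look-alikes of the large rack at (338,140).

I choose the window at (412,227).

Run:
```python
from h import *
d=dict(np.load('pics/top0.npz')); im=d['image']
cv2.imwrite('pics/crop.png',cv2.resize(im[185:270,360:470,::-1],None,fx=6,fy=6,interpolation=cv2.INTER_CUBIC))
hsv=cv2.cvtColor(im,cv2.COLOR_RGB2HSV); g=im.astype(int)
# window region dark/grey: not cream (low R-B)
m=((g[:,:,0]-g[:,:,2]<14)).astype(np.uint8); m[:,:375]=0;m[:,455:]=0;m[:190]=0;m[260:]=0
m=cv2.morphologyEx(m,cv2.MORPH_CLOSE,np.ones((5,5),np.uint8))
c=max(cv2.findContours(m,0,1)[0],key=cv2.contourArea)
b=cv2.boxPoints(cv2.minAreaRect(c)); print(b)
P=np.array([plane(d,u,v,.152) for u,v in b]); print(P.round(4),P.mean(0)); print(np.linalg.norm(P-np.roll(P,-1,0),axis=1))
w=((g.min(2)>125)&(m>0)).astype(np.uint8); w[:210]=0;w[245:]=0;w[:,:395]=0;w[:,:428][:,427:]=0
c=max(cv2.findContours(w,0,1)[0],key=cv2.contourArea);r=cv2.minAreaRect(c);print(r)
print(plane(d,*r[0],.128),pt(d,*r[0]))
# deck screw corners
for u,v in((384,117),(537,137),(366,251),(520,272)):print(u,v,plane(d,u,v,.15).round(4),pt(d,u,v).round(4))
```

```text
[[376. 190.]
 [453. 190.]
 [453. 259.]
 [376. 259.]]
[[ 0.6502 -0.0637  0.152 ]
 [ 0.651  -0.1995  0.152 ]
 [ 0.5294 -0.1978  0.152 ]
 [ 0.5285 -0.0634  0.152 ]] [ 0.58978018 -0.13108157  0.152     ]
[0.13577667 0.12160977 0.13432798 0.12168299]
((410.3231201171875, 227.4154052734375), (16.62065315246582, 11.907333374023438), 7.125016689300537)
[ 0.58638645 -0.12868441  0.128     ] [ 0.58628906 -0.12845721  0.12910314]
384 117 [ 0.7826 -0.0785  0.15  ] [ 0.7809 -0.0778  0.1549]
537 137 [ 0.7477 -0.3509  0.15  ] [ 0.7477 -0.351   0.1498]
366 251 [ 0.5424 -0.0462  0.15  ] [ 0.5423 -0.046   0.1518]
520 272 [ 0.5076 -0.3148  0.15  ] [ 0.5076 -0.3142  0.1514]
```

View pics/crop.png

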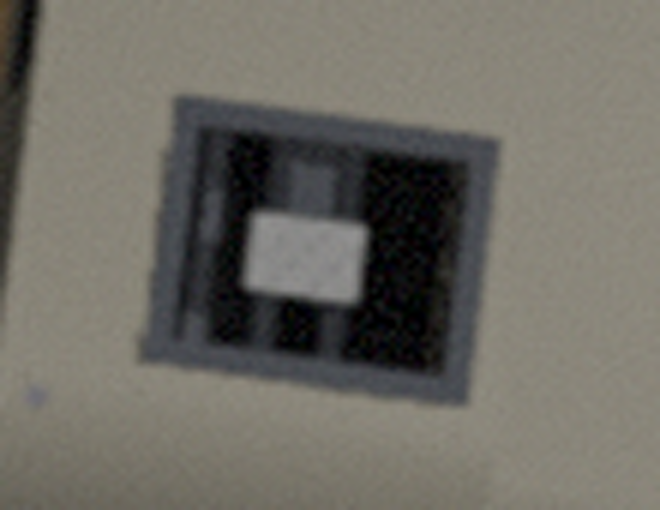

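The close crop confirms the choice: a grey frame with outer corners at crop (177,97), (498,140), (468,404) and (140,360), and a white ribbed pad centred at (305,255). Analyser yaw is about -0.13.

```bash
cat >> h.py <<'E'
from scipy.spatial.transform import Rotation as Ro
def go(p,yaw):
    o=telemetry.get_obs(); R=Ro.from_rotvec(o['tool_rot'])
    T=Ro.from_euler('z',yaw)*Ro.from_euler('x',np.pi)
    print('t',o['t'],'pos',o['tool_pos'].round(4),'turn',(np.degrees((R.inv()*T).as_rotvec())/30).round(4),'shift',(R.inv().apply(np.array(p)-o['tool_pos'])/.3).round(4),'F',o['contact_force'].round(2))
E
python3 - <<'E'
from h import *
d=dict(np.load('pics/top0.npz'))
C=np.array([plane(d,360+u/6,185+v/6,.152) for u,v in((177,97),(498,140),(468,404),(140,360))])
print(C.round(4),C.mean(0),np.linalg.norm(C-np.roll(C,-1,0),axis=1))
e=C[0]-C[1]+C[3]-C[2]; yaw=np.arctan2(-e[0],e[1]); print('yaw',yaw)
go([C.mean(0)[0],C.mean(0)[1],.25],yaw)
E
```

```text
[[ 0.6305 -0.0874  0.152 ]
 [ 0.6184 -0.1814  0.152 ]
 [ 0.5409 -0.1717  0.152 ]
 [ 0.5531 -0.0763  0.152 ]] [ 0.58568623 -0.12922565  0.152     ] [0.0947866  0.07807002 0.09620257 0.07819133]
yaw -0.12744416566656658
t 0.1 pos [ 0.2058 -0.5895  0.2302] turn [-3.600e-03  4.000e-04  8.848e-01] shift [ 1.7011 -1.0315 -0.0637] F [ 0.59 -0.04 -0.79]
```

```bash
python3 -m pendant '[0,0,0.1,0.15,-0.08,-0.05,0, 0,0,0.2,0.3,-0.16,-0.07,0, 0,0,0.3,0.45,-0.24,-0.09,0, 0,0,0.4,0.6,-0.33,-0.1,0, 0,0,0.5,0.75,-0.43,-0.1,0, 0,0,0.6,0.88,-0.52,-0.1,0, 0,0,0.6,0.92,-0.54,-0.1,0, 0,0,0.6,0.92,-0.54,-0.1,0]'
python3 -c "
from h import *
go([.5857,-.1292,.25],-.1274)"
```

```text
t: 1.1
tool_pos: [0.4133, -0.3459, 0.261]
tool_rot: [3.141, 0.037, -0.001]
contact_force: [0.3, -0.1, 0.0]
opening: 0.0003
grip_force: 0.0
t 1.1 pos [ 0.4133 -0.3459  0.261 ] turn [2.00e-04 1.30e-03 2.88e-01] shift [ 0.5915 -0.7088  0.0361] F [ 0.32 -0.11  0.02]
```

```bash
python3 -m pendant '[0,0,0.05,0.08,-0.1,0,0, 0,0,0.1,0.2,-0.23,0,0, 0,0,0.15,0.3,-0.36,0.01,0, 0,0,0.2,0.4,-0.49,0.02,0, 0,0,0.25,0.5,-0.6,0.03,0, 0,0,0.288,0.57,-0.68,0.036,0, 0,0.001,0.288,0.59,-0.709,0.036,0, 0,0.001,0.288,0.591,-0.709,0.036,0, 0,0.001,0.288,0.591,-0.709,0.036,0]'
python3 -c "
from h import *
go([.5857,-.1292,.25],-.1274)
shot('wrist','w1');shot('top','t1')"
```

```text
t: 2.22
tool_pos: [0.5853, -0.1311, 0.2506]
tool_rot: [3.134, -0.205, 0.001]
contact_force: [-1.5, -0.5, 0.1]
opening: -0.0
grip_force: 0.0
t 2.225 pos [ 0.5853 -0.1311  0.2506] turn [ 0.001  -0.0008 -0.0064] shift [ 0.0006 -0.0066  0.002 ] F [-1.47 -0.47  0.08]
```

View pics/w1.png

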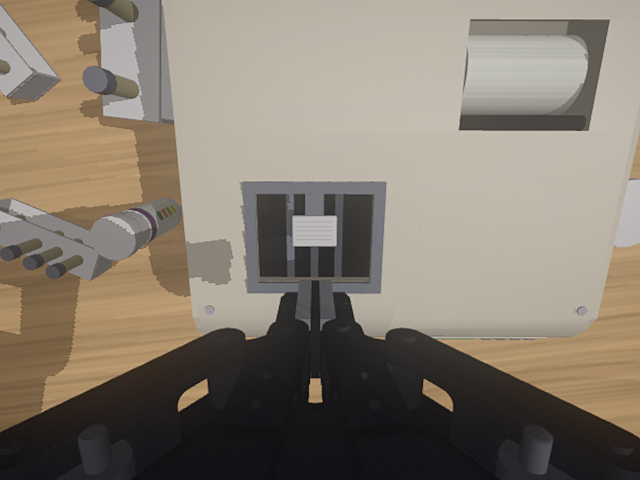

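Wrist view: frame outer corners at (243,182), (386,182), (381,293), (247,293), with the paddle at (315,231). I'll use it to refine the position and check the gripper profile against the window.

Run:
```python
from h import *
d=dict(np.load('pics/w1.npz'))
C=np.array([plane(d,u,v,.152) for u,v in((243,182),(386,182),(381,293),(247,293))])
print(C.round(4),C.mean(0),np.linalg.norm(C-np.roll(C,-1,0),axis=1))
e=C[0]-C[1]+C[3]-C[2]; print('yaw',np.arctan2(-e[0],e[1]))
print('paddle',plane(d,315,231,.128),pt(d,315,231),'frame depth',pt(d,248,235),pt(d,315,187))
o=telemetry.get_obs(); R=Ro.from_rotvec(o['tool_rot'])
v,u=np.mgrid[200:480:2,0:640:2]
P=np.array([R.inv().apply(pt(d,a,b)-o['tool_pos']) for a,b in zip(u.ravel(),v.ravel()) if 0<d['depth'][b,a]<.26])
for z0 in range(-100,10,10):
    s=P[(P[:,2]*1e3>=z0)&(P[:,2]*1e3<z0+10)]
    if len(s):print(z0,len(s),(s.min(0)*1e3).round(),(s.max(0)*1e3).round())
```

```text
[[ 0.6301 -0.0892  0.152 ]
 [ 0.6177 -0.1831  0.152 ]
 [ 0.5389 -0.1732  0.152 ]
 [ 0.5516 -0.0776  0.152 ]] [ 0.58455618 -0.1307863   0.152     ] [0.0947575  0.07943916 0.09649195 0.07941992]
yaw -0.13164408457017993
paddle [ 0.58481166 -0.13136768  0.128     ] [ 0.5848039  -0.13136669  0.12796839] frame depth [ 0.59401138 -0.08606141  0.15227325] [ 0.62042909 -0.13604899  0.15073648]
-100 3122 [   6.  -56. -100.] [ 21.  58. -90.]
-90 5667 [ -2. -60. -90.] [ 17.  61. -80.]
-80 4005 [ -8. -57. -80.] [ 17.  59. -70.]
-70 1900 [-10. -50. -70.] [ 17.  49. -60.]
-60 2068 [-10. -42. -60.] [ 13.  41. -50.]
-50 775 [-13. -33. -50.] [ 13.  33. -40.]
-40 289 [-12. -16. -40.] [ 11.  16. -30.]
-30 213 [  5. -13. -30.] [ 11.  14. -20.]
-20 196 [  5. -13. -20.] [ 11.  14. -10.]
-10 86 [  6. -13. -10.] [11. 13. -2.]
```

```bash
python3 -m pendant '[0,0,0,-0.01,0,0.1,0, 0,0,0,-0.01,0,0.2,0, 0,0,0,-0.01,0,0.28,0, 0,0,0,-0.01,0,0.34,0, 0,0,0,-0.01,0,0.385,0, 0,0,0,-0.01,0,0.385,0, 0,0,0,-0.01,0,0.385,0]'
python3 -c "
from h import *
go([.582,-.130,.114],-.13)"
```

```text
t: 3.2
tool_pos: [0.5836, -0.1296, 0.1361]
tool_rot: [3.135, -0.203, 0.003]
contact_force: [0.2, 0.1, -1.1]
opening: 0.0001
grip_force: 0.0
t 3.2 pos [ 0.5836 -0.1296  0.1361] turn [ 0.0006 -0.0042  0.0015] shift [-0.0051  0.0021  0.0737] F [ 0.22  0.1  -1.12]
```

```bash
python3 -m pendant '[0,0,0,-0.005,0,0.02,0, 0,0,0,-0.005,0,0.04,0, 0,0,0,-0.005,0,0.06,0, 0,0,0,-0.005,0,0.074,0, 0,0,0,-0.005,0,0.074,0, 0,0,0,-0.005,0,0.074,0, 0,0,0,-0.005,0,0.074,0, 0,0,0,-0.005,0,0.074,0]'
python3 - <<'E'
from h import *
go([.582,-.130,.112],-.13)
d=shot('side','s2'); cv2.imwrite('pics/s2c.png',cv2.resize(d['image'][130:290,240:480,::-1],None,fx=3,fy=3))
E
```

```text
t: 4.2
tool_pos: [0.5814, -0.1292, 0.1138]
tool_rot: [3.135, -0.203, 0.001]
contact_force: [-3.5, 0.4, 5.2]
opening: 0.0001
grip_force: 3.2
t 4.2 pos [ 0.5814 -0.1292  0.1138] turn [ 0.0007 -0.0007  0.0018] shift [0.0022 0.0022 0.0061] F [-3.54  0.42  5.22]
```

View pics/s2c.png

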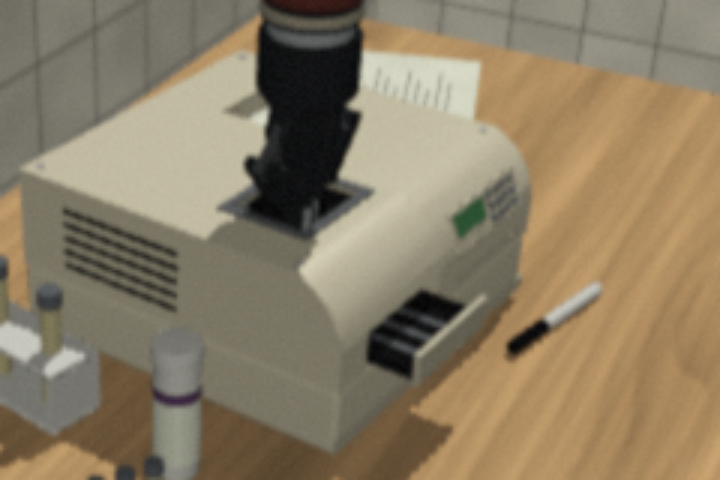

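The crop shows the tray springing out of the front (lip at about (450,335)), with the fingers down in the window. I'll hold the lever down a little longer, then rise straight up.

```bash
python3 -m pendant '[0,0,0,0,0,0.002,0, 0,0,0,0,0,0.002,0, 0,0,0,0,0,0.002,0, 0,0,0,0,0,0.002,0, 0,0,0,0,0,0.002,0, 0,0,0,0,0,0.002,0]'
python3 -m pendant '[0,0,0,0,0,-0.02,0, 0,0,0,0,0,-0.06,0, 0,0,0,0,0,-0.12,0, 0,0,0,0,0,-0.2,0, 0,0,0,0,0,-0.3,0, 0,0,0,0,0,-0.4,0, 0,0,0,0,0,-0.46,0, 0,0,0,0,0,-0.46,0, 0,0,0,0,0,-0.46,0]'
python3 - <<'E'
from h import *
d=shot('side','s3'); a=d['image'][130:290,240:480]; w=shot('wrist','w3')
cv2.imwrite('pics/s3c.png',np.hstack([cv2.resize(a,(400,300)),cv2.resize(w['image'],(400,300))])[:,:,::-1])
for (u,v) in((315,231),(315,225),(315,237)):print('paddle',pt(w,u,v))
lo=[pt(d,u,v) for u,v in((382,251),(390,245),(398,235))];print(np.round(lo,4))
# tray lip front wrt analyser origin, yaw -.13, window offset (-.05,.06)
c,s=np.cos(-.13),np.sin(-.13);R=np.array([[c,-s],[s,c]]);o=np.array([.5849,-.1305])-R@[-.05,.06]
print((np.array(lo)[:,:2]-o)@R)
E
```

```text
t: 5.0
tool_pos: [0.5815, -0.1293, 0.1133]
tool_rot: [3.135, -0.202, 0.001]
contact_force: [-3.6, 0.7, 5.1]
opening: 0.0
grip_force: 3.3
t: 6.12
tool_pos: [0.5807, -0.1289, 0.2487]
tool_rot: [-3.134, 0.203, 0.003]
contact_force: [-0.2, -0.2, -0.6]
opening: 0.0002
grip_force: 0.0
paddle [ 0.5801781  -0.12894     0.12732597]
paddle [ 0.58494539 -0.12956248  0.12812635]
paddle [ 0.57544189 -0.12832163  0.12690423]
[[ 0.4455 -0.0618  0.0868]
 [ 0.4408 -0.0978  0.083 ]
 [ 0.4357 -0.1315  0.0919]]
[[-0.19709252  0.11008707]
 [-0.19717107  0.07374674]
 [-0.19777372  0.03964138]]
```

View pics/s3c.png

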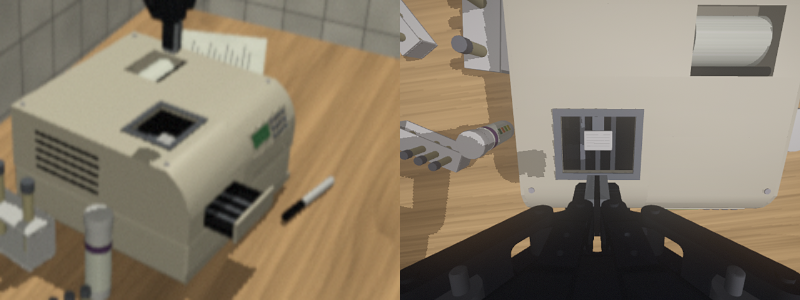

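The tray lip is about 197 mm in front of the analyser's origin, so the tray is about 45 mm out. The paddle is back level at 128 mm, and the hand is clear of the casing.

```bash
python3 -c "
from station import ctrl
print(ctrl.finish_job())"
```

```text
the job is handed in; nothing more can be done
None
```

The lever was pressed through the window, the tray sprang out about 45 mm to its stop, the lever came back up, the hand was withdrawn, and the job is handed in; no verdict came back.

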